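# Put two stool rails in stick

## Robot

A 6-joint arm with a two-finger parallel gripper is mounted at the origin on the work surface. World frame = base frame: x ahead of the robot, y to its left, z up, the work surface at z = 0. Lengths are in m, angles in rad, forces in N, time in s.
With the tool pointing down it reaches from about 0.25 to 0.775 m from the base axis. Payload 4 kg.
Tool frame: the origin (TCP) lies on the centre line of the jaws, within the pads' length; the fingertips stand 25 mm ahead of it and the grasp point (between the pads) lies 6 mm ahead of it; z points along the fingers, y is the line along which they close (so a half turn about z gives the same grasp; the last joint's range is limited). The gripper opens to 94 mm and grips with 3 to 60 N. Pads are 16 mm wide; open, the fingers measure 119 mm over their backs; the gripper's body (75 mm by 177 mm) begins 78 mm behind the grasp point.
Start: joints at [-1.393, 0.087, 1.371, -0, 1.684, -0.103], TCP at [0.152, -0.528, 0.231] pointing down, gripper open.
Joint ranges: [-3.1, 3.1], [-0.76, 2.03], [0.27, 2.55], [-1.08, 4.22], [0.17, 2.65], [-2.57, 2.57]. Speed limits (rad/s): [2.79, 2.79, 3.14, 3.14, 3.14, 3.14].

## Interface

Orientations are given as [roll, pitch, yaw] about the fixed x, y, z axes, in that order (R = Rz(yaw) Ry(pitch) Rx(roll)).
In Python, from bench import robot, imaging gives the robot as it stands. The module is installed in compiled form; this text tells all that it offers.
- The arm moves only by the tool drive_tool, never from a script. Its argument "series" is a list of rows, each a list of 3 entries, a list of its own where there are three numbers: the finger opening in m, from 0 to 0.094, then the shift along the tool's x, y, z in m, then the turn, a rotation vector about the tool's x, y, z in rad. A call has 1 to 5 rows; each row is the pose to reach, as a shift and turn from the pose commanded when the call began, along the tool's axes at that moment; what a row does not reach only later rows make up. A row lasts 1/8 s, in which the tool goes at most 62.5 mm and 10.7 degrees, less where a joint would pass 70% of its speed; a pose out of reach is approached as far as the arm can. A call with a gripper value outside its range is refused whole. The fingers move at their own pace and stop on an object; the grip force is fixed at half the most. Time passes only in rows, so rows that repeat a pose let the fingers close. It gives the time, the measured TCP pose, the force, the opening and the grip force at its end, in the units of the state.
- robot.get_obs(): the state, without advancing time (a new reading comes with each control period).
- imaging.snapshot(name): name is "side" or "top"; returns the picture (420x560x3 uint8, red, green, blue); there is no depth.
- imaging.get_calibration(name): a dict with "intrinsics" (3x3 intrinsics, pixels), "position" and "rotation" of the camera in the world. Camera axes: x right, y up, looking along -z (the intrinsics and any distortion apply to the point x, -y, -z); pixel columns grow to the right and rows downward; lengths in m; the calibration is good to about 2 mm. A picture is of the moment at which its call begins. get_calibration takes no time and is no camera call.
- robot.close_job(): hands the job in; it is judged then, once.
The state is a dict: "time": time; "joint_positions": joint angles; "qvel": joint speeds; "joint_torque": joint torques, N m; "tool_pos": TCP position; "ee_rot": TCP orientation; "wrist_force": force on the tool from outside, world axes, zero at the start; "wrist_torque": the same for the moment, N m; "width": finger opening in m; "finger_force": force on a finger pad.
Only numpy, scipy, OpenCV 4.12 (cv2) and the standard library are available. Lean on these libraries where they do the work, as an engineer would, in place of code of your own. Each camera call takes 0.05 s, during which the arm holds its last target. There are 200 camera calls.

## Task

Pile the two tenoned stool rails on the drying stand with air between them: lay the long rail flat across the two bearers, then one sticker square across it straight above each bearer, then the short rail on the stickers directly over the long one, all centred on the stand and lined up with it. The iron weight now holds the short rail down: lift it off before you move that rail, and at the end stand it upright on the middle of the short rail on top of the pile. Leave the wax tin and the tape measure where they are.

Things in the scene. Friction and masses are not known exactly. Their poses are not given: they have to be found in the camera images.
- stand: The drying stand, fixed to the bench: a plywood board 200 x 100 mm, 9 mm thick, with two wooden bearers screwed across it. Origin at the centre of the underside, on the bench; x runs along the board (the way the rails are to lie), y along the bearers, z up. The bearers' centre lines are at x = +55 and -55 mm; each bearer is 28 mm wide (x), 100 mm long (y), and its top is 45 mm above the bench.
- long_rail_mid (a point): The long stool rail, pale pine, loose: body 230 x 55 x 22 mm thick, with a tenon 25 mm long, 35 mm wide and 9 mm thick at each end (280 mm overall). About 0.15 kg. Point at its centre, half-way up; x along its length, y across its width, z up. It lies flat on the bench.
- short_rail_mid (a point): The short stool rail, pale pine, loose: body 170 x 55 x 22 mm thick, with a tenon 20 mm long, 35 mm wide and 9 mm thick at each end (210 mm overall). About 0.1 kg. Point at its centre, half-way up; x along its length, y across its width, z up. It lies flat on the bench with the iron weight standing on it.
- sticker_a_mid (a point): A sticker (spacer strip), loose square wooden bar 90 mm long, 20 x 20 mm, lying on the bench. Point at its centre, half-way up; x along its length, z up. The two stickers are alike and may be exchanged.
- sticker_b_mid (a point): The other sticker, the same: 90 x 20 x 20 mm, point at its centre, x along its length, z up.
- weight_mid (a point): Cast-iron weight, round, 0.6 to 0.85 kg, 74 mm tall: a body 55 mm in diameter and 37 mm high, above it a neck 20 mm in diameter, and on top a knob 30 mm in diameter that reaches from 12 to 37 mm above the point given. Point on its axis, half-way up (37 mm above its underside); z up. At the start it stands on the short rail, within 20 mm of that rail's middle.
- wax_tin: Bystander: round metal tin 71 mm in diameter, 40 mm high. Origin at the centre of its underside.
- tape: Bystander: black tape measure standing on edge, 68 (x) x 36 (y) x 62 mm high. Origin at the centre of its underside.
Mind the look-alikes: they are no part of the job. Leave any pink or turquoise look-alike of the part that bears sticker_b_mid alone.

How it is judged:
On the way, in this order (a step that is already met when the one before it is completed fails the run):
1. the long rail lies flat across the bearers, centred and in line with the stand (horizontal distance between long_rail_mid and stand below 0.015 m and z of long_rail_mid in the frame of stand between 0.051 and 0.061 m and angle between long_rail_mid's own z axis and vertical below 0.06 rad and angle between the x axis of long_rail_mid and the x axis of stand, either way round below 0.12 rad), for 0.2 s.
2. a sticker lies across the long rail above each bearer (all of step 1 and ((x of sticker_a_mid in the frame of stand between 0.043 and 0.067 m and y of sticker_a_mid in the frame of stand between -0.015 and 0.015 m and z of sticker_a_mid in the frame of stand between 0.072 and 0.082 m and angle between the x axis of each of sticker_a_mid, sticker_b_mid and the y axis of stand, either way round below 0.2 rad and x of sticker_b_mid in the frame of stand between -0.067 and -0.043 m and y of sticker_b_mid in the frame of stand between -0.015 and 0.015 m and z of sticker_b_mid in the frame of stand between 0.072 and 0.082 m) or (x of sticker_a_mid in the frame of stand between -0.067 and -0.043 m and y of sticker_a_mid in the frame of stand between -0.015 and 0.015 m and z of sticker_a_mid in the frame of stand between 0.072 and 0.082 m and angle between the x axis of each of sticker_a_mid, sticker_b_mid and the y axis of stand, either way round below 0.2 rad and x of sticker_b_mid in the frame of stand between 0.043 and 0.067 m and y of sticker_b_mid in the frame of stand between -0.015 and 0.015 m and z of sticker_b_mid in the frame of stand between 0.072 and 0.082 m))), for 0.2 s.
3. the short rail lies on both stickers over the long rail, the weight not yet on it (all of step 2 and horizontal distance between short_rail_mid and stand below 0.015 m and z of short_rail_mid in the frame of stand between 0.093 and 0.103 m and angle between short_rail_mid's own z axis and vertical below 0.06 rad and angle between the x axis of short_rail_mid and the x axis of stand, either way round below 0.12 rad and distance between weight_mid and short_rail_mid above 0.065 m), for 0.2 s.
4. the weight stands on the middle of the short rail (all of step 2 and horizontal distance between short_rail_mid and stand below 0.015 m and z of short_rail_mid in the frame of stand between 0.093 and 0.103 m and angle between each of short_rail_mid, weight_mid's own z axis and vertical below 0.06 rad and angle between the x axis of short_rail_mid and the x axis of stand, either way round below 0.12 rad and horizontal distance between weight_mid and stand below 0.018 m and z of weight_mid in the frame of stand between 0.141 and 0.151 m), for 0.2 s.
At the end, for the whole second after the job is handed in: Long rail, two stickers, short rail and weight piled on the stand, level, each at its resting height within 5 mm; rails centred within 15 mm and 0.12 rad, stickers within 12 mm of the bearer line, 15 mm along it and 0.2 rad, weight within 18 mm of the middle; all released and at rest (all of step 4 and linear speed of each of long_rail, short_rail, sticker_a, sticker_b, weight below 0.01 m/s); the robot touches nothing.
It fails at once if the wax tin is pushed or moved (30 mm or more) (distance of wax_tin from where it was at the start of the episode above 0.03 m).
It fails at once if the tape measure is pushed or moved (30 mm or more) (distance of tape from where it was at the start of the episode above 0.03 m).
It also fails if it takes over 144 s, if anything falls off the work surface, if the arm or the gripper's body presses on something with over 40 N, if the wrist force passes 120 N, or if a joint passes its speed limit or range.

## Working session

There is one attempt and no reset: what is moved stays moved. The work goes in short steps, Python scripts to look and compute and a tool call to move; the robot and the scene stay as the last step left them, time stands still between calls to the robot, and variables do not carry over. Pictures are saved under pics/ and viewed, at most 14 in all, crops included, and the job is handed in when it is done.

Besides the shell and the picture viewer there is one more tool, called as name(argument=value, ...) on one line, values as JSON. drive_tool: Moves the arm, as the interface text tells. Its arguments: {"type":"object","properties":{"series":{"type":"array"}},"required":["series"]}

```bash
mkdir -p pics; python3 - <<'E'
from bench import robot, imaging
import cv2
for n in("top","side"):
    im=imaging.snapshot(n); cv2.imwrite(f"pics/{n}0.png",im[:,:,::-1])
    c=imaging.get_calibration(n); print(n,c)
print(robot.get_obs())
E
```

```text
top {'intrinsics': array([[415.74364188,   0.        , 285.76388682],
       [  0.        , 415.74364188, 215.30999213],
       [  0.        ,   0.        ,   1.        ]]), 'position': array([ 0.35403532, -0.04071176,  1.41087668]), 'rotation': array([ 0.13696771, -0.01193204, -1.57723274])}
side {'intrinsics': array([[463.18140642,   0.        , 280.5972332 ],
       [  0.        , 463.18140642, 203.5697998 ],
       [  0.        ,   0.        ,   1.        ]]), 'position': array([ 0.47550046, -1.01233131,  1.05021883]), 'rotation': array([ 0.78579404,  0.01665608, -0.09104375])}
{'time': 0.1, 'joint_positions': array([-1.39310500e+00,  8.78942818e-02,  1.37205812e+00, -1.00698993e-05,
        1.68362436e+00, -1.03091344e-01]), 'qvel': array([-8.08061096e-05, -8.73491741e-04, -4.31758433e-03, -3.30394139e-04,
       -4.32542640e-05,  7.45795510e-04]), 'joint_torque': array([ 2.33515282e-03, -3.41253591e+01, -3.03300261e+01,  7.19694025e-02,
        3.04609258e-02, -9.45271449e-05]), 'tool_pos': array([ 0.15232836, -0.52802848,  0.22943681]), 'ee_rot': array([-3.13961806e+00, -1.94226226e-04,  2.80781353e-01]), 'wrist_force': array([-0.32285723,  0.08637178,  0.55976549]), 'wrist_torque': array([-0.00451932,  0.02621705,  0.00373297]), 'finger_force': 0.0, 'width': 0.09417279109535101}
```

View pics/top0.png

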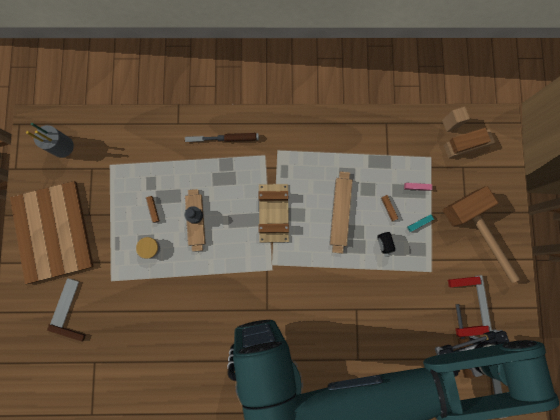

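View pics/side0.png

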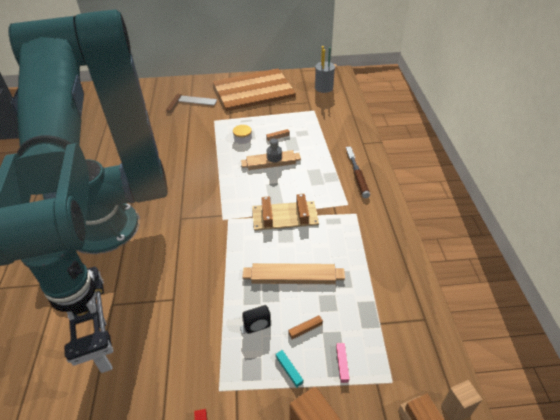

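```bash
cat > h.py <<'E'
import numpy as np, cv2
from bench import robot, imaging
from scipy.spatial.transform import Rotation as R
def cam(n):
    c=imaging.get_calibration(n); return c["intrinsics"],np.array(c["position"]),R.from_euler("xyz",c["rotation"]).as_matrix()
def ray(n,uv,z):
    K,p,r=cam(n); uv=np.atleast_2d(np.asarray(uv,float))
    d=np.c_[uv,np.ones(len(uv))]@np.linalg.inv(K).T*[1,-1,-1]@r.T
    return p+d*((z-p[2])/d[:,2])[:,None]
def proj(n,P):
    K,p,r=cam(n); q=(np.atleast_2d(P)-p)@r*[1,-1,-1]@K.T; return q[:,:2]/q[:,2:]
def blobs(im,sat=75,amin=60):
    hsv=cv2.cvtColor(im,cv2.COLOR_RGB2HSV); m=((hsv[...,1]>sat)|(hsv[...,2]<60)).astype(np.uint8)*255
    return m,cv2.findContours(m,cv2.RETR_LIST,cv2.CHAIN_APPROX_NONE)[0]
def snap(n,f=None):
    im=imaging.snapshot(n)
    if f: cv2.imwrite(f"pics/{f}.png",im[:,:,::-1])
    return im
def crop(im,x0,x1,y0,y1,k): return cv2.resize(im[y0:y1,x0:x1],None,fx=k,fy=k,interpolation=cv2.INTER_CUBIC)
E
python3 - <<'E'
from h import *
for n in("top","side"):
    im=cv2.imread(f"pics/{n}0.png")[:,:,::-1].copy()
    m,cs=blobs(im)
    for c in cs:
        a=cv2.contourArea(c)
        if 60<a<4000:
            M=cv2.moments(c); u=(M["m10"]/a,M["m01"]/a)
            r=cv2.minAreaRect(c); col=im[int(u[1]),int(u[0])]
            b=cv2.boxPoints(r); e=[(b[0]+b[1])/2,(b[2]+b[3])/2,(b[1]+b[2])/2,(b[3]+b[0])/2]
            e=ray(n,e,.011); d1,d2=e[0]-e[1],e[2]-e[3]
            if np.linalg.norm(d1)<np.linalg.norm(d2): d1,d2=d2,d1
            print(n,np.round(u,1),int(a),col,"P",ray(n,[u],.011)[0][:2].round(4),"L",np.linalg.norm(d1).round(3),np.linalg.norm(d2).round(3),"yaw",np.arctan2(d1[1],d1[0]).round(3))
t=cv2.imread("pics/top0.png");s=cv2.imread("pics/side0.png")
cv2.imwrite("pics/c1.png",np.vstack([np.hstack([crop(t,140,220,180,270,4),crop(t,240,320,170,250,4)[:, :].copy() if 0 else crop(t,240,320,170,260,4)]) ,np.zeros((0,640,3),np.uint8)]))
cv2.imwrite("pics/c2.png",np.hstack([crop(t,320,440,160,260,4),crop(s,240,330,110,235,3)[:375] if 0 else cv2.resize(crop(s,240,330,120,235,3),(313,400))]))
E
```

```text
top [497.1 386.2] 118 [76 79 78] P [-0.0146 -0.739 ] L 0.051 0.03 yaw 0.099
top [475.9 372.4] 68 [81 82 83] P [ 0.0289 -0.6731] L 0.043 0.024 yaw 0.901
top [229.6 358.2] 85 [87 88 90] P [0.0805 0.1263] L 0.067 0.025 yaw -0.136
top [471.1 340.7] 127 [33 33 36] P [ 0.1289 -0.6641] L 0.122 0.028 yaw -1.295
top [458.5 315.8] 92 [62 66 68] P [ 0.2088 -0.6275] L 0.082 0.019 yaw 0.099
top [ 64.3 302.4] 697 [124 128 127] P [0.2617 0.6704] L 0.165 0.049 yaw -0.297
top [484.1 305.3] 487 [116 121 119] P [ 0.2421 -0.715 ] L 0.197 0.062 yaw 0.298
top [146.9 247.4] 361 [147 117  62] P [0.4406 0.4072] L 0.072 0.072 yaw 0.8
top [387.  242.3] 210 [18 18 19] P [ 0.4532 -0.4001] L 0.07 0.046 yaw 0.224
top [152.2 208.7] 148 [116  78  50] P [0.5715 0.3946] L 0.092 0.023 yaw 0.276
top [389.4 207.8] 154 [118  79  49] P [ 0.5711 -0.4131] L 0.089 0.024 yaw 0.399
top [195.2 220.1] 813 [56 58 61] P [0.5319 0.248 ] L 0.209 0.056 yaw 0.091
top [340.8 212. ] 1140 [151 119  87] P [ 0.5573 -0.2464] L 0.279 0.056 yaw -0.114
top [197.  138.2] 162 [118 122 120] P [0.8191 0.2485] L 0.115 0.025 yaw 1.568
top [ 46.3 136.
[... 776 characters left out ...]
 [ 66.4 229.8] 102 [45 64 65] P [-0.1041 -0.0172] L 0.065 0.037 yaw 1.74
side [ 40.7 196.6] 241 [123  97  71] P [-0.2229  0.1414] L 0.092 0.059 yaw 0.146
side [365.4 193.9] 61 [125 128 128] P [0.8292 0.0398] L 0.039 0.032 yaw 0.787
side [ 11.3 174.9] 123 [45 63 64] P [-0.3544  0.2633] L 0.102 0.038 yaw 1.872
side [270.2 160.1] 571 [59 58 53] P [0.5363 0.2435] L 0.204 0.072 yaw 0.088
side [351.7 157. ] 161 [194 197 197] P [0.8226 0.2291] L 0.142 0.033 yaw 1.623
side [277.8 134.2] 101 [163 115  79] P [0.576  0.3916] L 0.087 0.036 yaw 0.284
side [241.7 130.6] 162 [244 209 110] P [0.4423 0.4295] L 0.07 0.068 yaw 1.539
side [197.2  99.9] 309 [194 191 187] P [0.2666 0.6628] L 0.173 0.069 yaw 2.831
```

View pics/c1.png

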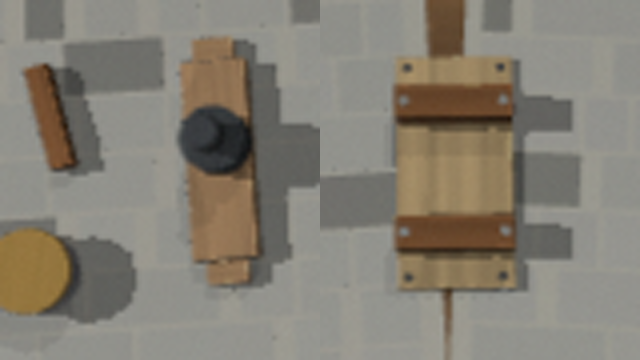

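View pics/c2.png

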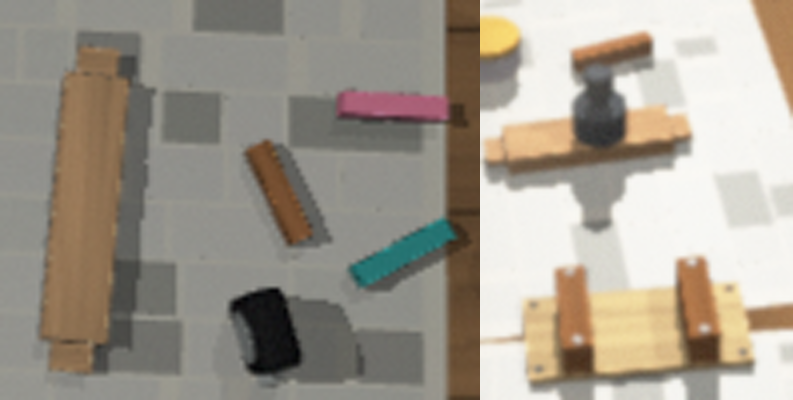

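```bash
python3 - <<'E'
from h import *
T=lambda p,k,ox,oy,dx:(np.array(p,float)-[dx,0]+.5)/k-.5+[ox,oy]
def show(n,p,z,l):
    q=ray(n,p,z)[:,:2]; print(l,q.round(4).tolist(),"c",q.mean(0).round(4))
    if len(q)==4:
        d=(q[0]+q[1]-q[2]-q[3]);w=(q[0]+q[3]-q[1]-q[2]);print("   yaw",np.arctan2(d[1],d[0]).round(3),np.arctan2(w[1],w[0]).round(3),np.linalg.norm(d)/2,np.linalg.norm(w)/2)
t=lambda p:T(p,4,240,170,320); s=lambda p:T(p,3.478,240,120,480)
show("top",t([(396,57),(513,57),(515,289),(397,289)]),.009,"board")
show("top",t([(396,85),(513,85),(514,117),(397,118)]),.045,"b+")
show("top",t([(396,215),(514,214),(515,246),(397,247)]),.045,"b-")
show("side",s([(740,283),(752,357),(530,375),(524,297)])[[0,3,2,1]][[0,1,2,3]],.009,"board")
show("side",s([(677,261),(703,258),(716,334),(688,338)]),.045,"b+")
show("side",s([(556,270),(584,267),(592,344),(564,348)]),.045,"b-")
show("top",T([(207,133)],4,140,180,0),.092,"knob"); show("side",s([(599,72)]),.096,"knob")
show("top",T([(216,139)],4,140,180,0),.05,"body");show("side",s([(599,117)]),.045,"body")
# short rail ends at mid height
show("top",T([(213,38),(228,285)],4,140,180,0),.011,"short")
show("side",s([(486,150),(690,127)]),.011,"short")
E
```

```text
board [[0.6567, 0.0339], [0.6563, -0.0666], [0.4566, -0.0669], [0.4572, 0.0326]] c [ 0.5567 -0.0168]
   yaw 0.004 1.566 0.19958069110890828 0.10001699404896713
b+ [[0.625, 0.0319], [0.6246, -0.0658], [0.5975, -0.0665], [0.5971, 0.031]] c [ 0.6111 -0.0173]
   yaw 0.028 1.571 0.027578065963778434 0.09760951367099104
b- [[0.5157, 0.0317], [0.5161, -0.0659], [0.4895, -0.0665], [0.4892, 0.0308]] c [ 0.5026 -0.0175]
   yaw 0.029 1.574 0.026579269462543204 0.0973957539172096
board [[0.6614, 0.027], [0.463, 0.0302], [0.4636, -0.0662], [0.6587, -0.0656]] c [ 0.5617 -0.0186]
   yaw 1.56 -0.007 0.09450769264940612 0.1967123252488243
b+ [[0.6027, 0.0251], [0.6264, 0.0264], [0.6256, -0.0684], [0.6011, -0.0706]] c [ 0.614  -0.0219]
   yaw 1.558 -3.07 0.09523776651349859 0.024158036459717935
b- [[0.4936, 0.0252], [0.5189, 0.0264], [0.5187, -0.0688], [0.4945, -0.071]] c [ 0.5064 -0.0221]
   yaw 1.574 -3.076 0.09568403231596088 0.02475464190178996
knob [[0.545, 0.2441]] c [0.545  0.2441]
knob [[0.5513, 0.2436]] c [0.5513 0.2436]
body [[0.5461, 0.2456]] c [0.5461 0.2456]
body [[0.5495, 0.2379]] c [0.5495 0.2379]
short [[0.6388, 0.2584], [0.428, 0.2408]] c [0.5334 0.2496]
short [[0.435, 0.2404], [0.6426, 0.2537]] c [0.5388 0.2471]
```

Candidates for the stickers are brown (152,209), brown (389,208), pink (418,186) and turquoise (421,223) in the top picture. The two brown wooden bars fit the description. The pink and turquoise ones are the look-alikes, and the crops confirm this. The long rail is at (341,212), the short rail with the weight at (195,220), and the stand at (273,213).

```bash
cat >> h.py <<'E'
def to(x,y,z,yaw):
    o=robot.get_obs(); A=R.from_euler("xyz",o["ee_rot"]); B=R.from_euler("xyz",[np.pi,0,yaw])
    print("shift",A.inv().apply(np.array([x,y,z])-o["tool_pos"]).round(4).tolist(),"turn",(A.inv()*B).as_rotvec().round(3).tolist(),"t",round(o["time"],2),"F",np.round(o["wrist_force"],1).tolist(),"w",round(o["width"],4),o["tool_pos"].round(4).tolist())
E
python3 -c "
from h import *
to(.560,-.248,.20,-.109)"
```

```text
shift [0.4693, -0.156, 0.0298] turn [-0.002, 0.0, 0.39] t 0.1 F [-0.3, 0.1, 0.6] w 0.0942 [0.1523, -0.528, 0.2294]
```

drive_tool(series=[[0.094,[0.059,-0.02,0.0],[0,0,0.05]],[0.094,[0.117,-0.039,0.0],[0,0,0.1]],[0.094,[0.176,-0.058,0.0],[0,0,0.15]],[0.094,[0.235,-0.078,0.0],[0,0,0.2]],[0.094,[0.293,-0.097,0.0],[0,0,0.25]]])

```text
time: 0.72
tool_pos: [0.4083, -0.3525, 0.23]
ee_rot: [-3.141, 0.0, 0.029]
wrist_force: [0.3, -0.9, -0.8]
width: 0.0937
finger_force: 0.0
```

```bash
python3 -c "
from h import *
to(.560,-.248,.12,-.109)"
```

```text
shift [0.1547, -0.1001, 0.11] turn [-0.0, 0.0, 0.138] t 0.72 F [0.3, -0.9, -0.8] w 0.0937 [0.4083, -0.3525, 0.23]
```

drive_tool(series=[[0.094,[0.052,-0.033,0.03],[0,0,0.05]],[0.094,[0.103,-0.067,0.06],[0,0,0.1]],[0.094,[0.155,-0.1,0.09],[0,0,0.138]],[0.094,[0.155,-0.1,0.11],[0,0,0.138]],[0.094,[0.155,-0.1,0.11],[0,0,0.138]]])

```text
time: 1.35
tool_pos: [0.5577, -0.2473, 0.1165]
ee_rot: [-3.139, 0.007, -0.105]
wrist_force: [-0.3, -0.2, 0.2]
width: 0.0939
finger_force: 0.0
```

```bash
python3 - <<'E'
from h import *
to(.560,-.248,.027,-.109)
t=snap("top");s=snap("side")
cv2.imwrite("pics/c3.png",np.hstack([crop(t,290,390,160,270,4)[:,:,::-1],crop(s,230,360,190,300,3)[:,:,::-1].repeat(1,0) if 0 else cv2.resize(crop(s,230,330,190,300,4),(400,440))[:,:,::-1]]))
E
```

```text
shift [0.003, 0.0008, 0.0895] turn [-0.003, 0.007, 0.004] t 1.35 F [-0.3, -0.2, 0.2] w 0.0939 [0.5577, -0.2473, 0.1165]
```

View pics/c3.png

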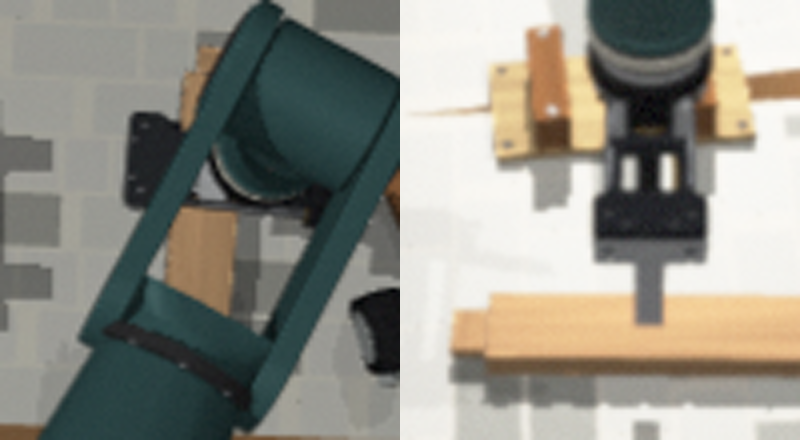

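```bash
python3 - <<'E'
from h import *
o=robot.get_obs();p=o["tool_pos"];A=R.from_euler("xyz",o["ee_rot"])
for w in(.047,.0595): print(proj("side",p+A.apply([0,w,.025])))
E
```

```text
[[291.70965259 268.5678268 ]]
[[291.71281969 272.53936619]]
```

drive_tool(series=[[0.094,[0.002,0,0.03],[0,0,0]],[0.094,[0.002,0,0.06],[0,0,0]],[0.094,[0.002,0,0.085],[0,0,0]],[0.094,[0.002,0,0.091],[0,0,0]],[0.094,[0.002,0,0.091],[0,0,0]]])

```text
time: 2.08
tool_pos: [0.5611, -0.2507, 0.031]
ee_rot: [3.141, -0.002, -0.108]
wrist_force: [0.7, -0.1, -0.0]
width: 0.0942
finger_force: 0.0
```

drive_tool(series=[[0.05,[0,0,0],[0,0,0]],[0.03,[0,0,0],[0,0,0]],[0.03,[0,0,0],[0,0,0]],[0.03,[0,0,0],[0,0,0]],[0.03,[0,0,0],[0,0,0]]])

```text
time: 2.7
tool_pos: [0.561, -0.2493, 0.0297]
ee_rot: [-3.141, -0.0, -0.107]
wrist_force: [0.2, 0.5, 0.9]
width: 0.0546
finger_force: 30.0
```

drive_tool(series=[[0.03,[0,0,-0.02],[0,0,0]],[0.03,[0,0,-0.05],[0,0,0]],[0.03,[0,0,-0.09],[0,0,0]],[0.03,[0,0,-0.09],[0,0,0]]])

```text
time: 3.2
tool_pos: [0.5635, -0.2511, 0.1253]
ee_rot: [3.137, -0.01, -0.107]
wrist_force: [1.3, -0.1, -1.9]
width: 0.0549
finger_force: 30.0
```

```bash
python3 -c "
from h import *
to(.5595,-.0188,.12,.0)"
```

```text
shift [-0.0289, -0.2306, 0.004] turn [0.005, -0.009, -0.107] t 3.2 F [1.3, -0.1, -1.9] w 0.0549 [0.5635, -0.2511, 0.1253]
```

drive_tool(series=[[0.03,[-0.006,-0.05,0],[0,0,-0.03]],[0.03,[-0.012,-0.1,0],[0,0,-0.06]],[0.03,[-0.018,-0.155,0],[0,0,-0.09]],[0.03,[-0.024,-0.205,0],[0,0,-0.107]],[0.03,[-0.027,-0.2295,0],[0,0,-0.107]]])

```text
time: 3.82
tool_pos: [0.5575, -0.0158, 0.1183]
ee_rot: [-3.141, 0.002, 0.002]
wrist_force: [-0.2, -0.4, -0.6]
width: 0.055
finger_force: 30.0
```

drive_tool(series=[[0.03,[0,0,0.01],[0,0,0]],[0.03,[0,0,0.02],[0,0,0]],[0.03,[0,0,0.03],[0,0,0]],[0.03,[0,0,0.035],[0,0,0]],[0.03,[0,0,0.035],[0,0,0]]])

```text
time: 4.45
tool_pos: [0.5582, -0.0191, 0.0837]
ee_rot: [-3.142, 0.001, -0.001]
wrist_force: [-0.1, -0.5, -1.3]
width: 0.0548
finger_force: 30.0
```

```bash
python3 - <<'E'
from h import *
to(.5595,-.0188,.075,.0)
t=snap("top");s=snap("side")
cv2.imwrite("pics/c4.png",np.hstack([crop(t,210,310,150,260,4)[:,:,::-1],crop(s,235,335,160,270,4)[:,:,::-1]]))
E
```

```text
shift [0.0013, -0.0003, 0.0087] turn [-0.0, 0.001, -0.001] t 4.45 F [-0.1, -0.5, -1.3] w 0.0548 [0.5582, -0.0191, 0.0837]
```

View pics/c4.png

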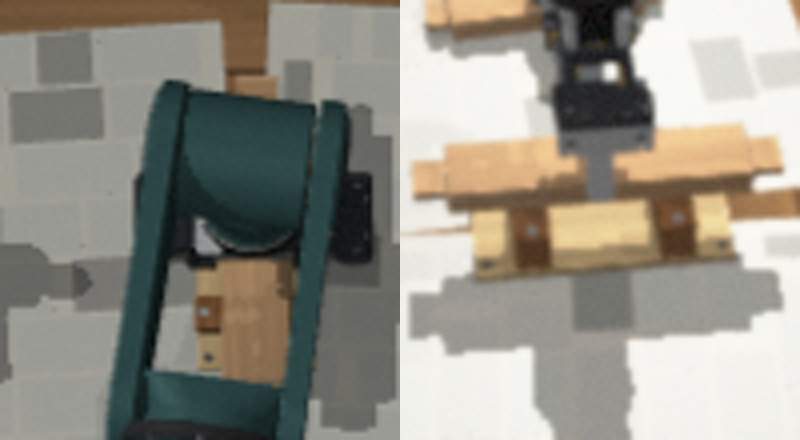

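drive_tool(series=[[0.03,[0.001,0,0.004],[0,0,0]],[0.03,[0.001,0,0.008],[0,0,0]],[0.03,[0.001,0,0.0085],[0,0,0]],[0.03,[0.001,0,0.0085],[0,0,0]]])

```text
time: 5.05
tool_pos: [0.5596, -0.0184, 0.0759]
ee_rot: [3.142, 0.0, -0.0]
wrist_force: [0.2, 1.0, -1.8]
width: 0.0546
finger_force: 30.0
```

drive_tool(series=[[0.06,[0,0,0],[0,0,0]],[0.07,[0,0,0],[0,0,0]],[0.08,[0,0,0],[0,0,0]],[0.08,[0,0,-0.02],[0,0,0]],[0.08,[0,0,-0.08],[0,0,0]]])

```text
time: 5.68
tool_pos: [0.557, -0.0182, 0.1525]
ee_rot: [-3.14, 0.009, -0.0]
wrist_force: [1.2, 0.3, 0.3]
width: 0.0794
finger_force: 0.0
```

```bash
python3 -c "
from h import *
to(.5725,-.4147,.12,.39)"
```

```text
shift [0.0159, 0.3966, 0.0319] turn [-0.003, 0.009, -0.39] t 5.67 F [1.2, 0.3, 0.3] w 0.0794 [0.557, -0.0182, 0.1525]
```

drive_tool(series=[[0.06,[0.002,0.057,0],[0,0,-0.06]],[0.06,[0.004,0.115,0],[0,0,-0.12]],[0.06,[0.006,0.172,0],[0,0,-0.18]],[0.06,[0.009,0.23,0],[0,0,-0.24]],[0.06,[0.011,0.287,0],[0,0,-0.3]]])

```text
time: 6.3
tool_pos: [0.5705, -0.3074, 0.1562]
ee_rot: [3.141, -0.001, 0.302]
wrist_force: [0.8, 0.7, -1.0]
width: 0.0599
finger_force: 0.0
```

```bash
python3 -c "
from h import *
to(.5725,-.4147,.08,.39)
t=snap('top');s=snap('side')
cv2.imwrite('pics/c5.png',np.hstack([crop(t,230,320,150,260,4)[:,:,::-1],crop(s,240,340,170,280,4)[:,:,::-1]]))"
```

```text
shift [-0.03, 0.103, 0.0762] turn [0.0, -0.0, -0.088] t 6.3 F [0.8, 0.7, -1.0] w 0.0599 [0.5705, -0.3074, 0.1562]
```

View pics/c5.png

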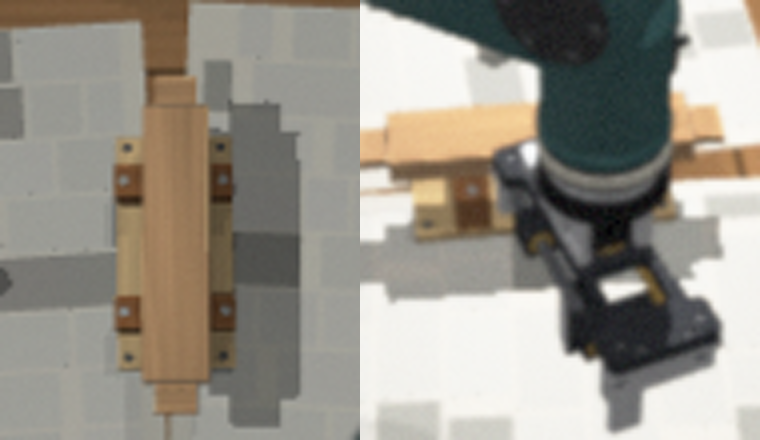

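Seen from above, the long rail lies on both bearers, with its ends at crop rows 76 and 413. Next I check that it is centred.

```bash
python3 -c "
from h import *
print(ray('top',[[273.6,210.7]],.056),ray('top',[[273.4,169],[273.9,252.8]],.056))"
```

```text
[[ 0.5562041  -0.01811098  0.056     ]] [[ 0.69701899 -0.01778711  0.056     ]
 [ 0.41793479 -0.01874751  0.056     ]]
```

drive_tool(series=[[0.06,[-0.01,0.034,0.015],[0,0,-0.03]],[0.06,[-0.02,0.069,0.03],[0,0,-0.06]],[0.06,[-0.03,0.103,0.05],[0,0,-0.088]],[0.06,[-0.03,0.103,0.075],[0,0,-0.088]],[0.06,[-0.03,0.103,0.075],[0,0,-0.088]]])

```text
time: 7.02
tool_pos: [0.5709, -0.4112, 0.0777]
ee_rot: [-3.136, 0.003, 0.387]
wrist_force: [-0.2, 0.7, -0.3]
width: 0.0604
finger_force: 0.0
```

```bash
python3 -c "
from h import *
to(.5725,-.4147,.029,.39)
t=snap('top');s=snap('side')
cv2.imwrite('pics/c6.png',np.hstack([crop(t,340,430,150,260,4)[:,:,::-1],crop(s,260,360,270,380,4)[:,:,::-1]]))"
```

```text
shift [0.0003, 0.0041, 0.0487] turn [-0.006, 0.003, -0.003] t 7.03 F [-0.2, 0.7, -0.3] w 0.0604 [0.5709, -0.4112, 0.0777]
```

View pics/c6.png

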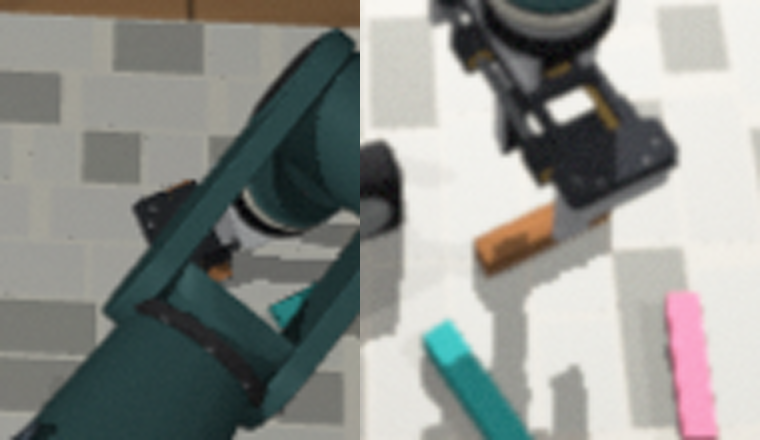

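The long rail is within about 1 mm of the stand centre. The fingers straddle the brown sticker, clear of the turquoise one at crop (470,370).

drive_tool(series=[[0.06,[0,0.002,0.02],[0,0,0]],[0.06,[0,0.002,0.04],[0,0,0]],[0.06,[0,0.002,0.05],[0,0,0]],[0.06,[0,0.002,0.05],[0,0,0]],[0.06,[0,0.002,0.05],[0,0,0]]])

```text
time: 7.75
tool_pos: [0.5733, -0.4149, 0.0314]
ee_rot: [3.141, -0.0, 0.388]
wrist_force: [-0.6, 0.1, 0.2]
width: 0.0603
finger_force: 0.0
```

drive_tool(series=[[0.03,[0,0,0],[0,0,0]],[0.01,[0,0,0],[0,0,0]],[0.005,[0,0,0],[0,0,0]],[0.005,[0,0,0],[0,0,0]],[0.005,[0,0,0],[0,0,0]]])

```text
time: 8.38
tool_pos: [0.5731, -0.4146, 0.0311]
ee_rot: [3.141, -0.0, 0.388]
wrist_force: [1.1, 0.3, 0.9]
width: 0.0197
finger_force: 30.0
```

drive_tool(series=[[0.005,[0,0,-0.02],[0,0,0]],[0.005,[0,0,-0.06],[0,0,0]],[0.005,[0,0,-0.12],[0,0,0]],[0.005,[0,0,-0.12],[0,0,0]]])

```text
time: 8.88
tool_pos: [0.576, -0.4171, 0.1615]
ee_rot: [3.127, -0.008, 0.388]
wrist_force: [-0.5, -0.1, -0.2]
width: 0.0197
finger_force: 30.0
```

```bash
python3 -c "
from h import *
to(.6135,-.0188,.147,1.5708)"
```

```text
shift [0.1852, -0.3547, 0.0107] turn [0.018, 0.002, -1.183] t 8.88 F [-0.5, -0.1, -0.2] w 0.0197 [0.576, -0.4171, 0.1615]
```

drive_tool(series=[[0.005,[0.027,-0.05,0],[0,0,-0.169]],[0.005,[0.053,-0.1,0],[0,0,-0.338]],[0.005,[0.08,-0.15,0],[0,0,-0.507]],[0.005,[0.107,-0.2,0],[0,0,-0.676]],[0.005,[0.134,-0.251,0],[0,0,-0.845]]])

```text
time: 9.5
tool_pos: [0.6021, -0.1298, 0.1514]
ee_rot: [3.141, -0.0, 1.238]
wrist_force: [0.6, -0.2, -0.5]
width: 0.0199
finger_force: 30.0
```

```bash
python3 -c "
from h import *
to(.6135,-.0188,.147,1.5708)"
```

```text
shift [0.1086, -0.0254, 0.0044] turn [0.001, 0.0, -0.333] t 9.5 F [0.6, -0.2, -0.5] w 0.0199 [0.6021, -0.1298, 0.1514]
```

drive_tool(series=[[0.005,[0.045,-0.01,0],[0,0,-0.166]],[0.005,[0.085,-0.02,0],[0,0,-0.333]],[0.005,[0.1085,-0.0254,0.015],[0,0,-0.333]],[0.005,[0.1085,-0.0254,0.035],[0,0,-0.333]],[0.005,[0.1085,-0.0254,0.035],[0,0,-0.333]]])

```text
time: 10.12
tool_pos: [0.6128, -0.0202, 0.1141]
ee_rot: [-3.137, -0.0, 1.567]
wrist_force: [-0.8, -0.5, -0.1]
width: 0.0196
finger_force: 30.0
```

drive_tool(series=[[0.005,[0,0,0],[0,0,0]],[0.005,[0,0,0],[0,0,0]]])

```text
time: 10.38
tool_pos: [0.6148, -0.0213, 0.1173]
ee_rot: [3.139, 0.0, 1.565]
wrist_force: [-0.2, -0.5, 0.4]
width: 0.0194
finger_force: 30.0
```

```bash
python3 -c "
from h import *
to(.6135,-.0188,.0985,1.5708)
t=snap('top');s=snap('side')
cv2.imwrite('pics/c7.png',np.hstack([crop(t,230,320,150,260,4)[:,:,::-1],crop(s,240,340,170,280,4)[:,:,::-1]]))"
```

```text
shift [0.0025, -0.0014, 0.0188] turn [0.002, 0.0, -0.006] t 10.38 F [-0.2, -0.5, 0.4] w 0.0194 [0.6148, -0.0213, 0.1173]
```

View pics/c7.png

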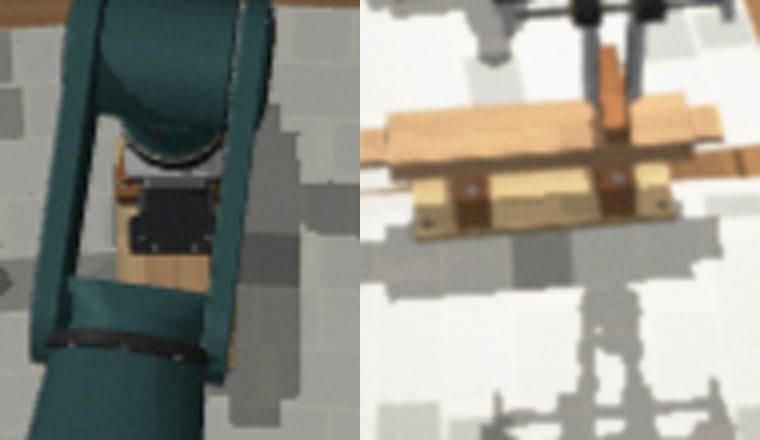

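drive_tool(series=[[0.005,[0.002,0,0.006],[0,0,0]],[0.005,[0.002,0,0.012],[0,0,0]],[0.005,[0.002,0,0.0165],[0,0,0]],[0.005,[0.002,0,0.0175],[0,0,0]],[0.005,[0.002,0,0.0175],[0,0,0]]])

```text
time: 11.1
tool_pos: [0.6142, -0.0188, 0.0983]
ee_rot: [-3.141, 0.0, 1.566]
wrist_force: [0.8, 0.2, 0.1]
width: 0.0198
finger_force: 30.0
```

```bash
python3 -c "
from h import *
to(.6135,-.0188,.0985,1.5708)"
```

```text
shift [-0.0, -0.0007, -0.0002] turn [-0.0, 0.0, -0.005] t 11.1 F [0.8, 0.2, 0.1] w 0.0198 [0.6142, -0.0188, 0.0983]
```

Open, retreat upward and move towards the left sticker.

drive_tool(series=[[0.03,[0,0,0],[0,0,0]],[0.05,[0,0,0],[0,0,0]],[0.06,[0,0,0],[0,0,0]],[0.06,[0,0,-0.03],[0,0,0]],[0.06,[0,0,-0.085],[0,0,0]]])

```text
time: 11.72
tool_pos: [0.6125, -0.0186, 0.1811]
ee_rot: [-3.135, -0.001, 1.566]
wrist_force: [0.7, 0.5, 0.7]
width: 0.0597
finger_force: 0.0
```

```bash
python3 -c "
from h import *
to(.5738,.3931,.18,.28)"
```

```text
shift [0.4115, -0.0408, 0.0017] turn [-0.006, 0.004, 1.286] t 11.72 F [0.7, 0.5, 0.7] w 0.0597 [0.6125, -0.0186, 0.1811]
```

drive_tool(series=[[0.06,[0.058,-0.006,0],[0,0,0.18]],[0.06,[0.117,-0.012,0],[0,0,0.36]],[0.06,[0.176,-0.018,0],[0,0,0.54]],[0.06,[0.235,-0.023,0],[0,0,0.72]],[0.06,[0.294,-0.029,0],[0,0,0.9]]])

```text
time: 12.35
tool_pos: [0.5864, 0.277, 0.1836]
ee_rot: [3.141, -0.0, 0.66]
wrist_force: [0.6, 0.3, -0.2]
width: 0.0598
finger_force: 0.0
```

```bash
python3 - <<'E'
from h import *
to(.5738,.3931,.08,.28)
im=snap("top"); m,cs=blobs(im)
t=crop(im,230,320,150,260,4)[:,:,::-1]; s=crop(snap("side"),240,340,170,280,4)[:,:,::-1]
cv2.imwrite('pics/c8.png',np.hstack([t,s]))
E
```

```text
shift [0.0611, -0.0995, 0.1036] turn [0.0, -0.001, 0.38] t 12.35 F [0.6, 0.3, -0.2] w 0.0598 [0.5864, 0.277, 0.1836]
```

View pics/c8.png

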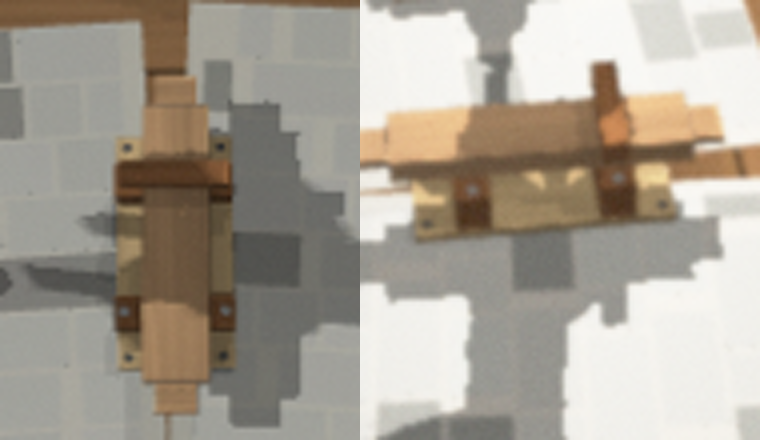

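The sticker lies square over the +x bearer, at crop (174,174).

drive_tool(series=[[0.06,[0.025,-0.04,0],[0,0,0.16]],[0.06,[0.045,-0.075,0.01],[0,0,0.32]],[0.06,[0.061,-0.0995,0.04],[0,0,0.38]],[0.06,[0.061,-0.0995,0.1],[0,0,0.38]],[0.06,[0.061,-0.0995,0.1],[0,0,0.38]]])

```text
time: 13.08
tool_pos: [0.5692, 0.3884, 0.0759]
ee_rot: [3.138, 0.014, 0.287]
wrist_force: [0.1, -1.1, -0.4]
width: 0.06
finger_force: 0.0
```

```bash
python3 - <<'E'
from h import *
print(ray('top',[[273.1,193.1]],.087))
to(.5738,.3931,.031,.28)
E
```

```text
[[ 0.60918973 -0.01715059  0.087     ]]
shift [0.0063, -0.0033, 0.0448] turn [0.004, 0.014, 0.007] t 13.07 F [0.1, -1.1, -0.4] w 0.06 [0.5692, 0.3884, 0.0759]
```

drive_tool(series=[[0.06,[0.001,-0.001,0.015],[0,0,0]],[0.06,[0.001,-0.001,0.03],[0,0,0]],[0.06,[0.001,-0.001,0.045],[0,0,0]],[0.06,[0.001,-0.001,0.05],[0,0,0]],[0.06,[0.001,-0.001,0.05],[0,0,0]]])

```text
time: 13.7
tool_pos: [0.5737, 0.3922, 0.0329]
ee_rot: [3.141, 0.001, 0.286]
wrist_force: [-0.5, 0.2, 0.3]
width: 0.0598
finger_force: 0.0
```

```bash
python3 - <<'E'
from h import *
to(.5738,.3931,.031,.28)
E
```

```text
shift [0.0004, -0.0008, 0.0019] turn [0.0, 0.001, 0.006] t 13.7 F [-0.5, 0.2, 0.3] w 0.0598 [0.5737, 0.3922, 0.0329]
```

drive_tool(series=[[0.03,[0,-0.001,0.0015],[0,0,0]],[0.01,[0,-0.001,0.0015],[0,0,0]],[0.005,[0,-0.001,0.0015],[0,0,0]],[0.005,[0,-0.001,0.0015],[0,0,0]],[0.005,[0,-0.001,0.0015],[0,0,0]]])

```text
time: 14.32
tool_pos: [0.5737, 0.3934, 0.0321]
ee_rot: [3.142, -0.0, 0.286]
wrist_force: [-0.6, 0.6, 0.6]
width: 0.0199
finger_force: 30.0
```

drive_tool(series=[[0.005,[0,0,-0.02],[0,0,0]],[0.005,[0,0,-0.07],[0,0,0]],[0.005,[0,0,-0.13],[0,0,0]],[0.005,[0,0,-0.15],[0,0,0]],[0.005,[0,0,-0.15],[0,0,0]]])

```text
time: 14.95
tool_pos: [0.5745, 0.3939, 0.1851]
ee_rot: [-3.14, -0.005, 0.286]
wrist_force: [1.0, -0.1, -0.0]
width: 0.0193
finger_force: 30.0
```

```bash
python3 - <<'E'
from h import *
to(.5045,-.0188,.18,1.5708)
E
```

```text
shift [-0.1836, 0.3762, 0.0037] turn [0.002, -0.005, -1.285] t 14.95 F [1.0, -0.1, -0.0] w 0.0193 [0.5745, 0.3939, 0.1851]
```

drive_tool(series=[[0.005,[-0.026,0.054,0],[0,0,-0.18]],[0.005,[-0.052,0.107,0],[0,0,-0.36]],[0.005,[-0.079,0.161,0],[0,0,-0.54]],[0.005,[-0.105,0.215,0],[0,0,-0.72]],[0.005,[-0.131,0.269,0],[0,0,-0.9]]])

```text
time: 15.58
tool_pos: [0.5222, 0.0991, 0.1785]
ee_rot: [-3.136, 0.003, 1.183]
wrist_force: [0.4, -0.4, -0.8]
width: 0.0195
finger_force: 30.0
```

```bash
python3 - <<'E'
from h import *
to(.5045,-.0188,.13,1.5708)
E
```

```text
shift [-0.1157, 0.0284, 0.0487] turn [-0.006, 0.002, -0.387] t 15.57 F [0.4, -0.4, -0.8] w 0.0195 [0.5222, 0.0991, 0.1785]
```

drive_tool(series=[[0.005,[-0.045,0.012,0],[0,0,-0.16]],[0.005,[-0.085,0.022,0],[0,0,-0.32]],[0.005,[-0.1155,0.0284,0.02],[0,0,-0.387]],[0.005,[-0.1155,0.0284,0.045],[0,0,-0.387]],[0.005,[-0.1155,0.0284,0.05],[0,0,-0.387]]])

```text
time: 16.2
tool_pos: [0.5034, -0.0165, 0.1273]
ee_rot: [-3.132, -0.001, 1.564]
wrist_force: [0.4, 0.5, 0.9]
width: 0.0196
finger_force: 30.0
```

drive_tool(series=[[0.005,[0,0,0.006],[0,0,0]],[0.005,[0,0,0.012],[0,0,0]],[0.005,[0,0,0.018],[0,0,0]],[0.005,[0,0,0.018],[0,0,0]],[0.005,[0,0,0.018],[0,0,0]]])

```text
time: 16.82
tool_pos: [0.5066, -0.0164, 0.1143]
ee_rot: [3.141, 0.0, 1.565]
wrist_force: [0.6, 0.1, -0.3]
width: 0.0192
finger_force: 30.0
```

```bash
python3 - <<'E'
from h import *
to(.5045,-.0188,.0992,1.5708)
E
```

```text
shift [-0.0024, -0.0021, 0.0151] turn [0.001, 0.0, -0.006] t 16.82 F [0.6, 0.1, -0.3] w 0.0192 [0.5066, -0.0164, 0.1143]
```

drive_tool(series=[[0.005,[-0.002,-0.002,0.005],[0,0,0]],[0.005,[-0.002,-0.002,0.01],[0,0,0]],[0.005,[-0.002,-0.002,0.014],[0,0,0]],[0.005,[-0.002,-0.002,0.0145],[0,0,0]],[0.005,[-0.002,-0.002,0.0145],[0,0,0]]])

```text
time: 17.45
tool_pos: [0.5043, -0.0185, 0.0994]
ee_rot: [-3.141, 0.0, 1.564]
wrist_force: [0.5, -0.1, -1.1]
width: 0.0197
finger_force: 30.0
```

```bash
python3 - <<'E'
from h import *
to(.5045,-.0188,.0992,1.5708)
E
```

```text
shift [-0.0003, 0.0002, 0.0002] turn [-0.0, 0.0, -0.006] t 17.45 F [0.5, -0.1, -1.1] w 0.0197 [0.5043, -0.0185, 0.0994]
```

drive_tool(series=[[0.03,[0,0,0],[0,0,0]],[0.05,[0,0,0],[0,0,0]],[0.07,[0,0,0],[0,0,0]],[0.07,[0,0,-0.03],[0,0,0]],[0.07,[0,0,-0.085],[0,0,0]]])

```text
time: 18.08
tool_pos: [0.5027, -0.0182, 0.1827]
ee_rot: [-3.135, -0.001, 1.564]
wrist_force: [1.2, -0.5, -0.4]
width: 0.066
finger_force: 0.0
```

```bash
python3 - <<'E'
from h import *
to(.548,.2435,.184,1.5708)
E
```

```text
shift [0.262, 0.0437, -0.0014] turn [-0.006, -0.001, -0.006] t 18.07 F [1.2, -0.5, -0.4] w 0.066 [0.5027, -0.0182, 0.1827]
```

drive_tool(series=[[0.07,[0.058,0.009,0],[0,0,0]],[0.07,[0.116,0.018,0],[0,0,0]],[0.07,[0.174,0.027,0],[0,0,0]],[0.07,[0.225,0.036,0],[0,0,0]],[0.07,[0.262,0.0425,0],[0,0,0]]])

```text
time: 18.7
tool_pos: [0.5485, 0.2456, 0.1843]
ee_rot: [-3.142, -0.0, 1.566]
wrist_force: [1.0, -0.3, 0.3]
width: 0.0699
finger_force: 0.0
```

drive_tool(series=[[0.07,[0,0,0.02],[0,0,0]],[0.07,[0,0,0.04],[0,0,0]],[0.07,[0,0,0.055],[0,0,0]],[0.07,[0,0,0.06],[0,0,0]],[0.07,[0,0,0.06],[0,0,0]]])

```text
time: 19.32
tool_pos: [0.5486, 0.2431, 0.1245]
ee_rot: [-3.141, 0.0, 1.564]
wrist_force: [-0.2, 0.4, 0.3]
width: 0.0702
finger_force: 0.0
```

```bash
python3 - <<'E'
from h import *
to(.548,.2435,.078,1.5708)
t=snap('top');s=snap('side')
cv2.imwrite('pics/c9.png',np.hstack([crop(t,230,320,150,260,4)[:,:,::-1],crop(s,225,325,90,200,4)[:,:,::-1]]))
E
```

```text
shift [0.0004, -0.0006, 0.0465] turn [-0.0, 0.0, -0.007] t 19.32 F [-0.2, 0.4, 0.3] w 0.0702 [0.5486, 0.2431, 0.1245]
```

View pics/c9.png

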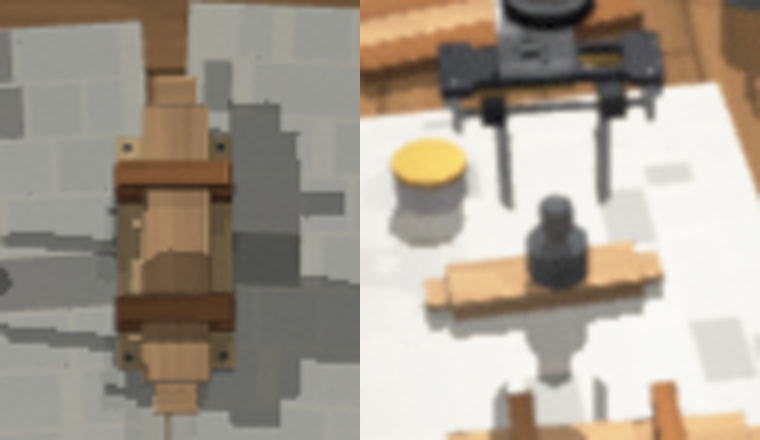

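drive_tool(series=[[0.07,[0,-0.0005,0.015],[0,0,0]],[0.07,[0,-0.0005,0.03],[0,0,0]],[0.07,[0,-0.0005,0.035],[0,0,0]],[0.07,[0,-0.0005,0.035],[0,0,0]],[0.07,[0,-0.0005,0.035],[0,0,0]]])

```text
time: 20.05
tool_pos: [0.5483, 0.2434, 0.0898]
ee_rot: [3.141, -0.0, 1.565]
wrist_force: [0.1, -0.4, 0.2]
width: 0.0698
finger_force: 0.0
```

drive_tool(series=[[0.04,[0,0,0],[0,0,0]],[0.03,[0,0,0],[0,0,0]],[0.02,[0,0,0],[0,0,0]],[0.01,[0,0,0],[0,0,0]],[0.01,[0,0,0],[0,0,0]]])

```text
time: 20.68
tool_pos: [0.5491, 0.2433, 0.0899]
ee_rot: [3.139, -0.0, 1.564]
wrist_force: [2.6, 0.6, -0.8]
width: 0.0293
finger_force: 30.0
```

drive_tool(series=[[0.01,[0,0,-0.01],[0,0,0]],[0.01,[0,0,-0.025],[0,0,0]],[0.01,[0,0,-0.045],[0,0,0]],[0.01,[0,0,-0.05],[0,0,0]],[0.01,[0,0,-0.05],[0,0,0]]])

```text
time: 21.3
tool_pos: [0.5479, 0.2432, 0.1395]
ee_rot: [-3.141, 0.0, 1.565]
wrist_force: [0.2, -0.5, -8.5]
width: 0.0291
finger_force: 30.0
```

```bash
python3 - <<'E'
from h import *
to(.44,.13,.12,1.5708)
E
```

```text
shift [-0.1139, -0.1071, 0.0195] turn [-0.0, 0.0, -0.006] t 21.3 F [0.2, -0.5, -8.5] w 0.0291 [0.5479, 0.2432, 0.1395]
```

drive_tool(series=[[0.01,[-0.03,-0.028,0],[0,0,0]],[0.01,[-0.06,-0.056,0],[0,0,0]],[0.01,[-0.09,-0.084,0],[0,0,0]],[0.01,[-0.114,-0.107,0],[0,0,0]],[0.01,[-0.114,-0.107,0.02],[0,0,0]]])

```text
time: 21.92
tool_pos: [0.4394, 0.1286, 0.12]
ee_rot: [3.14, 0.0, 1.563]
wrist_force: [1.7, 1.0, -7.7]
width: 0.0293
finger_force: 30.0
```

drive_tool(series=[[0.01,[0,0,0.02],[0,0,0]],[0.01,[0,0,0.036],[0,0,0]],[0.01,[0,0,0.044],[0,0,0]],[0.01,[0,0,0.044],[0,0,0]],[0.01,[0,0,0.044],[0,0,0]]])

```text
time: 22.55
tool_pos: [0.441, 0.1301, 0.0762]
ee_rot: [3.14, -0.0, 1.565]
wrist_force: [0.3, 0.8, -7.7]
width: 0.0294
finger_force: 30.0
```

```bash
python3 - <<'E'
from h import *
to(.44,.13,.0682,1.5708)
E
```

```text
shift [-0.0001, -0.001, 0.008] turn [0.001, -0.0, -0.006] t 22.55 F [0.3, 0.8, -7.7] w 0.0294 [0.441, 0.1301, 0.0762]
```

drive_tool(series=[[0.01,[0,0,0.003],[0,0,0]],[0.01,[0,0,0.006],[0,0,0]],[0.01,[0,0,0.008],[0,0,0]],[0.01,[0,0,0.008],[0,0,0]],[0.01,[0,0,0.008],[0,0,0]]])

```text
time: 23.18
tool_pos: [0.4405, 0.1303, 0.0683]
ee_rot: [3.141, -0.001, 1.565]
wrist_force: [-2.6, 1.4, -0.0]
width: 0.0294
finger_force: 30.0
```

drive_tool(series=[[0.03,[0,0,0],[0,0,0]],[0.05,[0,0,0],[0,0,0]],[0.07,[0,0,0],[0,0,0]],[0.07,[0,0,-0.04],[0,0,0]],[0.07,[0,0,-0.09],[0,0,0]]])

```text
time: 23.8
tool_pos: [0.4399, 0.1295, 0.1576]
ee_rot: [-3.14, 0.001, 1.564]
wrist_force: [-0.3, 0.3, 0.6]
width: 0.0665
finger_force: 0.0
```

```bash
python3 - <<'E'
from h import *
to(.5361,.2484,.157,.085)
im=snap("top","t9"); s=snap("side","s9")
for n,i in(("top",im),("side",s)):
  for c in blobs(i)[1]:
    a=cv2.contourArea(c)
    if 400<a<1200:
        M=cv2.moments(c); u=(M["m10"]/a,M["m01"]/a); r=cv2.minAreaRect(c); b=cv2.boxPoints(r)
        e=ray(n,[(b[0]+b[1])/2,(b[2]+b[3])/2,(b[1]+b[2])/2,(b[3]+b[0])/2],.011); d1,d2=e[0]-e[1],e[2]-e[3]
        if np.linalg.norm(d1)<np.linalg.norm(d2): d1,d2=d2,d1
        print(n,np.round(u,1),a,ray(n,[u],.011)[0,:2].round(4),np.linalg.norm(d1).round(3),np.linalg.norm(d2).round(3),np.arctan2(d1[1],d1[0]).round(3))
E
```

```text
shift [0.1195, 0.0955, 0.0003] turn [-0.001, 0.002, 1.479] t 23.8 F [-0.3, 0.3, 0.6] w 0.0665 [0.4399, 0.1295, 0.1576]
top [ 64.3 302.5] 701.0 [0.2614 0.6705] 0.165 0.05 -0.297
top [203.1 262.2] 415.0 [0.3902 0.2185] 0.112 0.079 -1.445
top [ 46.4 136.9] 449.0 [0.825  0.7691] 0.09 0.089 0.799
side [270.4 159.7] 631.5 [0.5369 0.2457] 0.204 0.073 0.083
```

drive_tool(series=[[0.094,[0.024,0.019,0],[0,0,0.18]],[0.094,[0.048,0.038,0],[0,0,0.36]],[0.094,[0.072,0.057,0],[0,0,0.54]],[0.094,[0.096,0.076,0],[0,0,0.72]],[0.094,[0.1195,0.0955,0],[0,0,0.9]]])

```text
time: 24.52
tool_pos: [0.5374, 0.2494, 0.1568]
ee_rot: [3.141, 0.0, 0.658]
wrist_force: [0.4, -0.3, -0.5]
width: 0.0943
finger_force: 0.0
```

drive_tool(series=[[0.094,[0,0,0],[0,0,0.18]],[0.094,[0,0,0],[0,0,0.36]],[0.094,[0,0,0],[0,0,0.54]],[0.094,[0,0,0],[0,0,0.58]],[0.094,[0,0,0],[0,0,0.58]]])

```text
time: 25.15
tool_pos: [0.5367, 0.2486, 0.1569]
ee_rot: [3.141, 0.0, 0.085]
wrist_force: [1.0, -0.7, -0.7]
width: 0.0939
finger_force: 0.0
```

```bash
python3 - <<'E'
from h import *
to(.5355,.248,.03,.085)
E
```

```text
shift [-0.0012, 0.0005, 0.1269] turn [0.0, 0.0, -0.0] t 25.15 F [1.0, -0.7, -0.7] w 0.0939 [0.5367, 0.2486, 0.1569]
```

drive_tool(series=[[0.094,[-0.001,0,0.04],[0,0,0]],[0.094,[-0.001,0,0.08],[0,0,0]],[0.094,[-0.001,0,0.11],[0,0,0]],[0.094,[-0.001,0,0.126],[0,0,0]],[0.094,[-0.001,0,0.126],[0,0,0]]])

```text
time: 25.78
tool_pos: [0.5349, 0.2484, 0.0303]
ee_rot: [3.141, 0.002, 0.085]
wrist_force: [-0.8, -0.1, -0.4]
width: 0.0939
finger_force: 0.0
```

drive_tool(series=[[0.05,[0,0,0],[0,0,0]],[0.03,[0,0,0],[0,0,0]],[0.03,[0,0,0],[0,0,0]],[0.03,[0,0,0],[0,0,0]],[0.03,[0,0,0],[0,0,0]]])

```text
time: 26.4
tool_pos: [0.5358, 0.2488, 0.0319]
ee_rot: [-3.141, -0.001, 0.085]
wrist_force: [-0.1, 0.0, 0.7]
width: 0.0546
finger_force: 30.0
```

drive_tool(series=[[0.03,[0,0,-0.03],[0,0,0]],[0.03,[0,0,-0.08],[0,0,0]],[0.03,[0,0,-0.12],[0,0,0]],[0.03,[0,0,-0.13],[0,0,0]],[0.03,[0,0,-0.13],[0,0,0]]])

```text
time: 27.02
tool_pos: [0.5354, 0.2487, 0.1608]
ee_rot: [3.141, 0.001, 0.085]
wrist_force: [-0.1, 0.0, -1.7]
width: 0.0546
finger_force: 30.0
```

```bash
python3 - <<'E'
from h import *
to(.559,-.0188,.16,0)
E
```

```text
shift [0.001, 0.2685, 0.0009] turn [0.0, 0.001, 0.085] t 27.02 F [-0.1, 0.0, -1.7] w 0.0546 [0.5354, 0.2487, 0.1608]
```

drive_tool(series=[[0.03,[0,0.056,0],[0,0,0.02]],[0.03,[0,0.112,0],[0,0,0.04]],[0.03,[0.001,0.168,0],[0,0,0.06]],[0.03,[0.001,0.224,0],[0,0,0.085]],[0.03,[0.001,0.2685,0],[0,0,0.085]]])

```text
time: 27.65
tool_pos: [0.5576, -0.0207, 0.1579]
ee_rot: [-3.141, 0.006, -0.002]
wrist_force: [0.1, 0.6, -1.7]
width: 0.055
finger_force: 30.0
```

drive_tool(series=[[0.03,[0,0,0.01],[0,0,0]],[0.03,[0,0,0.02],[0,0,0]],[0.03,[0,0,0.03],[0,0,0]],[0.03,[0,0,0.03],[0,0,0]],[0.03,[0,0,0.03],[0,0,0]]])

```text
time: 28.28
tool_pos: [0.5593, -0.0179, 0.1316]
ee_rot: [3.141, -0.0, 0.001]
wrist_force: [-0.3, 1.4, -1.2]
width: 0.0547
finger_force: 30.0
```

```bash
python3 - <<'E'
from h import *
to(.559,-.0188,.1185,0)
s=snap('side'); t=snap('top')
cv2.imwrite('pics/c10.png',np.hstack([crop(t,230,320,150,260,4)[:,:,::-1],crop(s,240,340,150,260,4)[:,:,::-1]]))
E
```

```text
shift [-0.0003, 0.0009, 0.0131] turn [0.0, -0.0, 0.001] t 28.27 F [-0.3, 1.4, -1.2] w 0.0547 [0.5593, -0.0179, 0.1316]
```

View pics/c10.png

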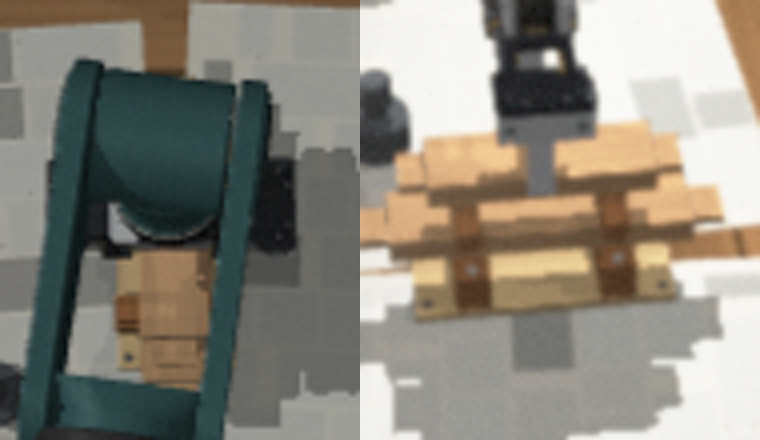

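The short rail hangs centred over the stickers. Its body centre is at about column 538 and the long rail's is at 540 in the side crop.

drive_tool(series=[[0.03,[0,0.001,0.004],[0,0,0]],[0.03,[0,0.001,0.008],[0,0,0]],[0.03,[0,0.001,0.012],[0,0,0]],[0.03,[0,0.001,0.0125],[0,0,0]],[0.03,[0,0.001,0.0125],[0,0,0]]])

```text
time: 29.0
tool_pos: [0.5592, -0.0198, 0.1189]
ee_rot: [3.141, 0.0, -0.001]
wrist_force: [0.4, -0.2, -1.1]
width: 0.0545
finger_force: 30.0
```

```bash
python3 - <<'E'
from h import *
to(.559,-.0188,.1185,0)
E
```

```text
shift [-0.0002, -0.001, 0.0004] turn [0.0, 0.0, -0.001] t 29.0 F [0.4, -0.2, -1.1] w 0.0545 [0.5592, -0.0198, 0.1189]
```

drive_tool(series=[[0.06,[0,0,0],[0,0,0]],[0.07,[0,0,0],[0,0,0]],[0.08,[0,0,0],[0,0,0]],[0.08,[0,0,-0.03],[0,0,0]],[0.08,[0,0,-0.08],[0,0,0]]])

```text
time: 29.62
tool_pos: [0.5578, -0.0195, 0.1974]
ee_rot: [-3.141, 0.006, -0.001]
wrist_force: [1.0, -0.6, 0.1]
width: 0.0801
finger_force: 0.0
```

```bash
python3 - <<'E'
from h import *
to(.4405,.1303,.18,0)
E
```

```text
shift [-0.1173, -0.1498, 0.0182] turn [-0.001, 0.006, -0.001] t 29.62 F [1.0, -0.6, 0.1] w 0.0801 [0.5578, -0.0195, 0.1974]
```

drive_tool(series=[[0.07,[-0.03,-0.0375,0],[0,0,0]],[0.07,[-0.06,-0.075,0],[0,0,0]],[0.07,[-0.09,-0.1125,0],[0,0,0]],[0.07,[-0.1185,-0.15,0],[0,0,0]],[0.07,[-0.1185,-0.15,0.03],[0,0,0]]])

```text
time: 30.25
tool_pos: [0.4411, 0.1329, 0.1718]
ee_rot: [-3.14, -0.007, 0.004]
wrist_force: [-0.1, -0.4, -0.1]
width: 0.07
finger_force: 0.0
```

drive_tool(series=[[0.07,[0,0,0.03],[0,0,0]],[0.07,[0,0,0.045],[0,0,0]],[0.07,[0,0,0.045],[0,0,0]],[0.07,[0,0,0.045],[0,0,0]]])

```text
time: 30.75
tool_pos: [0.4417, 0.1303, 0.1252]
ee_rot: [-3.141, -0.002, -0.001]
wrist_force: [0.0, 0.8, -0.3]
width: 0.0702
finger_force: 0.0
```

```bash
python3 - <<'E'
from h import *
to(.4405,.1303,.069,0)
s=snap('side'); t=snap('top')
cv2.imwrite('pics/c11.png',np.hstack([crop(t,230,320,150,260,4)[:,:,::-1],crop(s,215,315,130,240,4)[:,:,::-1]]))
E
```

```text
shift [-0.0013, 0.0, 0.0562] turn [-0.0, -0.002, -0.001] t 30.75 F [0.0, 0.8, -0.3] w 0.0702 [0.4417, 0.1303, 0.1252]
```

View pics/c11.png

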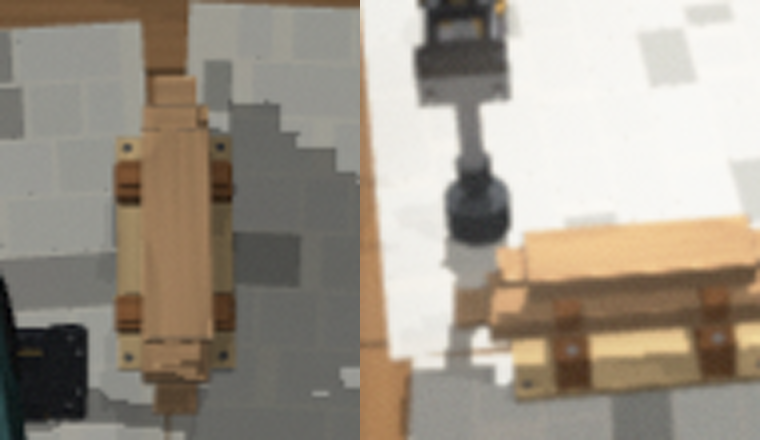

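drive_tool(series=[[0.07,[-0.001,0,0.02],[0,0,0]],[0.07,[-0.001,0,0.04],[0,0,0]],[0.07,[-0.001,0,0.056],[0,0,0]],[0.07,[-0.001,0,0.056],[0,0,0]],[0.07,[-0.001,0,0.056],[0,0,0]]])

```text
time: 31.48
tool_pos: [0.4405, 0.1304, 0.0688]
ee_rot: [-3.141, -0.001, -0.001]
wrist_force: [-1.5, -0.5, -0.1]
width: 0.0705
finger_force: 0.0
```

drive_tool(series=[[0.04,[0,0,0],[0,0,0]],[0.03,[0,0,0],[0,0,0]],[0.02,[0,0,0],[0,0,0]],[0.01,[0,0,0],[0,0,0]],[0.01,[0,0,0],[0,0,0]]])

```text
time: 32.1
tool_pos: [0.4405, 0.132, 0.0689]
ee_rot: [-3.138, -0.002, -0.0]
wrist_force: [-0.3, 5.6, 2.7]
width: 0.0294
finger_force: 30.0
```

drive_tool(series=[[0.01,[0,0,-0.02],[0,0,0]],[0.01,[0,0,-0.06],[0,0,0]],[0.01,[0,0,-0.1],[0,0,0]],[0.01,[0,0,-0.14],[0,0,0]],[0.01,[0,0,-0.14],[0,0,0]]])

```text
time: 32.72
tool_pos: [0.441, 0.1301, 0.2093]
ee_rot: [3.141, -0.004, -0.001]
wrist_force: [0.6, -0.0, -8.8]
width: 0.0292
finger_force: 30.0
```

```bash
python3 - <<'E'
from h import *
print(ray('top',[[273.75,208.1]],.109))
to(.559,-.0188,.20,0)
E
```

```text
[[ 0.55662015 -0.01949044  0.109     ]]
shift [0.1181, 0.1489, 0.0098] turn [0.0, -0.004, -0.001] t 32.73 F [0.6, -0.0, -8.8] w 0.0292 [0.441, 0.1301, 0.2093]
```

drive_tool(series=[[0.01,[0.03,0.0375,0],[0,0,0]],[0.01,[0.06,0.075,0],[0,0,0]],[0.01,[0.09,0.1125,0],[0,0,0]],[0.01,[0.11,0.138,0],[0,0,0]],[0.01,[0.118,0.149,0],[0,0,0]]])

```text
time: 33.35
tool_pos: [0.5566, -0.0203, 0.2028]
ee_rot: [-3.141, 0.009, -0.003]
wrist_force: [-0.3, 1.4, -8.6]
width: 0.0293
finger_force: 30.0
```

drive_tool(series=[[0.01,[0,0,0.01],[0,0,0]],[0.01,[0,0,0.018],[0,0,0]],[0.01,[0,0,0.022],[0,0,0]],[0.01,[0,0,0.022],[0,0,0]],[0.01,[0,0,0.022],[0,0,0]]])

```text
time: 33.98
tool_pos: [0.5578, -0.0184, 0.1866]
ee_rot: [3.141, -0.001, 0.0]
wrist_force: [0.2, 0.1, -8.8]
width: 0.0292
finger_force: 30.0
```

```bash
python3 - <<'E'
from h import *
to(.559,-.0188,.178,0)
E
```

```text
shift [0.0012, 0.0004, 0.0086] turn [0.0, -0.001, 0.0] t 33.98 F [0.2, 0.1, -8.8] w 0.0292 [0.5578, -0.0184, 0.1866]
```

drive_tool(series=[[0.01,[0.001,0,0.003],[0,0,0]],[0.01,[0.001,0,0.006],[0,0,0]],[0.01,[0.001,0,0.0085],[0,0,0]],[0.01,[0.001,0,0.0085],[0,0,0]],[0.01,[0.001,0,0.0085],[0,0,0]]])

```text
time: 34.6
tool_pos: [0.5589, -0.0188, 0.1789]
ee_rot: [3.141, -0.001, -0.001]
wrist_force: [-3.3, 0.8, 1.1]
width: 0.0289
finger_force: 30.0
```

```bash
python3 - <<'E'
from h import *
to(.559,-.0188,.178,0)
E
```

```text
shift [0.0001, 0.0, 0.0009] turn [0.0, -0.001, -0.001] t 34.6 F [-3.3, 0.8, 1.1] w 0.0289 [0.5589, -0.0188, 0.1789]
```

The load has transferred to the pile, so I release and retreat.

drive_tool(series=[[0.03,[0,0,0],[0,0,0]],[0.05,[0,0,0],[0,0,0]],[0.07,[0,0,0],[0,0,0]],[0.08,[0,0,0],[0,0,0]],[0.08,[0,0,-0.03],[0,0,0]]])

```text
time: 35.22
tool_pos: [0.5573, -0.0187, 0.2047]
ee_rot: [-3.141, 0.006, -0.001]
wrist_force: [0.2, 0.1, 0.4]
width: 0.0665
finger_force: 0.0
```

drive_tool(series=[[0.08,[0,0,-0.05],[0,0,0]],[0.08,[-0.04,-0.05,-0.06],[0,0,0]],[0.08,[-0.08,-0.1,-0.06],[0,0,0]],[0.08,[-0.12,-0.14,-0.06],[0,0,0]],[0.08,[-0.12,-0.14,-0.06],[0,0,0]]])

```text
time: 35.85
tool_pos: [0.437, 0.1236, 0.2685]
ee_rot: [-3.141, -0.002, 0.005]
wrist_force: [-0.9, -0.2, 0.7]
width: 0.0799
finger_force: 0.0
```

```bash
python3 - <<'E'
from h import *
s=snap('side'); t=snap('top')
cv2.imwrite('pics/c12.png',np.hstack([crop(t,230,320,150,260,4)[:,:,::-1],crop(s,240,340,130,240,4)[:,:,::-1]]))
E
```

```text
(no output)
```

View pics/c12.png

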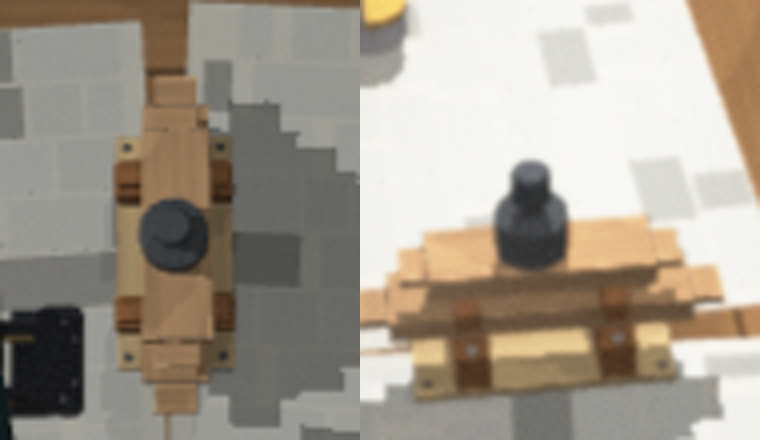

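The pile is complete: the weight stands upright at the middle of the short rail (top crop (174,235)), the rails are aligned, and the gripper is clear. Handing in.

```bash
python3 -c "
from bench import robot
print(robot.close_job())"
```

```text
the job is handed in; nothing more can be done
None
```

The pile is built on the stand (long rail, two stickers, short rail, weight upright in the middle), and I handed the job in just after 35.9 s on the robot's clock; the hand-in returned no verdict.

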